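# Bring the empty clip of the tube rotator to the top

### The job

The tube rotator on the bench is switched off and its wheel spins freely; five of its six clips hold sample tubes and the one empty clip is somewhere down inside the splash trough. Roll the wheel round with your fingertips on its black rubber rim until the empty clip stands straight up at the top, ready to load, and leave the wheel at rest there. Do not push on the tubes, and leave the other things on the bench where they are.

Things in the scene. Friction and masses are not known exactly. Their poses are not given: they have to be found in the camera images.
- rotator: Tube rotator, fixed to the bench: white open trough, grey motor housing on its -x side. Origin on the bench, midway in the wheel's width, under the axle; x along the axle, away from the motor; y level, in the wheel's plane; z up. Footprint x -82 to 110, y -115 to 115 mm. Trough walls 125 mm high hide the wheel's lower half; the housing (x -82 to -24 mm) is 135 mm high.
- axle (a point): Point on the axle at the middle of the wheel's width, 125 mm above the bench; fixed to the rotator, axes as rotator. The wheel turns endlessly both ways with a little drag (about 0.04 N m) and stops soon after it is let go.
- rim_top (a point): Very top of the rim, mid-width, 225 mm above the bench; stays there when the wheel turns. Wheel 200 mm in diameter; the smooth black rubber rim is 34 mm wide (x -17 to 17 mm). The axle is sprung: pressed from above, the wheel yields straight down, starting at about 2 N, then 0.8 N more per mm, to a stop at 9 mm, and comes back up.
- empty_clip (a point): Centre of the empty clip on the wheel's +x face: two short grey prongs, no tube; 55 mm from the axle, 26.5 mm in +x from the wheel's mid-width. Turns with the wheel; its z axis points from the axle out through the clip, so straight up when the clip is at the top.
- wheel (a joint): Wheel angle in rad, 0 (or any whole number of turns) when the empty clip is straight up; grows as the wheel turns right-handed about the rotator's +x axis (the top of the rim moves towards the rotator's -y). Starts with the clip low in the trough, between 2.0 and 4.28.
- tubes: Five capped tubes on the wheel, white with blue caps, 28 mm thick (caps 34 mm), parallel to the axle from x = 19 to 95 mm on the wheel's +x face, centred 55 mm from the axle, 60 degrees apart, nowhere nearer than 28 mm to the rim. Not to be pushed. Origin on the axle at the wheel's mid-width.
- waste_bin: Round yellow waste bin with a lid, 146 mm wide, 157 mm high, loose. Origin: centre of its underside. Leave alone.
- tip_box: Grey and white box of pipette tips, 85 x 125 mm, 67 mm high, loose. Origin: centre of its underside. Leave alone.
- jar: Jar with a white lid, 68 mm wide, 100 mm high, loose. Origin: centre of its underside. Leave alone.

How it is judged:
By the outcome, as a careful person would: the job done as asked, in the order asked, and still so for the second after the job is handed in, with the robot touching nothing.
It also fails if it takes over 61 s, if anything falls off the work surface, if the arm or the gripper's body presses on something with over 40 N, if the wrist force passes 120 N, or if a joint passes its speed limit or range.

### The arm

A 6-joint arm with a two-finger parallel gripper is mounted at the origin on the work surface. World frame = base frame: x ahead of the robot, y to its left, z up, the work surface at z = 0. Lengths are in m, angles in rad, forces in N, time in s.
With the tool pointing down it reaches from about 0.35 to 0.85 m from the base axis. Payload 8.1 kg.
Tool frame: the origin (TCP) lies at the very end of the fingers, on their centre line; the grasp point (between the pads) lies 19 mm behind it (env.grasp_offset is the distance from the TCP to the grasp point, in m); y points along the fingers, x is the direction in which the jaws open and shut, and the axes are right-handed (so a half turn about y gives the same grasp; the last joint's range is limited). The gripper opens to 93 mm and grips with 3 to 60 N. Pads are 15 mm wide; open, the fingers measure 128 mm over their backs; the gripper's body (75 mm by 188 mm) begins 65 mm behind the grasp point.
Start: joints at [-1.211, 0.13, 1.488, -0, 1.523, -0.085], TCP at [0.258, -0.542, 0.219] pointing down, gripper open.
Joint ranges: [-2.96, 2.96], [-0.89, 2.26], [0.02, 2.5], [-1.34, 4.48], [0, 2.73], [-2.66, 2.66]. Speed limits (rad/s): [2.39, 2.39, 2.79, 3.14, 3.14, 3.14].

### API

Orientations are given as a unit quaternion [x, y, z, w].
In Python, from rig import env gives the robot as it stands. The module is installed in compiled form; this text tells all that it offers.
- The arm moves only by the tool play_rows, never from a script. Its argument "series" is a list of rows, each an object of numbers: "hand": the finger opening in m, from 0 to 0.093; "x", "y", "z": the shift along the world's x, y, z in m; "ax", "ay", "az": the turn, a rotation vector about the world's x, y, z in degrees. A call has 1 to 12 rows; each row shifts and turns the commanded pose from where the row before left it; what a row does not reach is not made up. A row lasts 1/10 s, in which the tool goes at most 50 mm and 8.59 degrees, less where a joint would pass 70% of its speed; a pose out of reach is approached as far as the arm can. A call is refused whole if a number of a shift passes 0.05 or a number of a turn 8.59, either way. A call with a gripper value outside its range is refused whole. The fingers move at their own pace and stop on an object; "grip_force" is the grip in N (left out, the last holds). Time passes only in rows, so rows that do not move let the fingers close. It gives the time, the measured TCP pose, the force and the opening at its end, in the units of the state.
- env.get_state(): the state, without advancing time (a new reading comes with each control period).
- env.grab_frame(name): name is "scene" or "top" or "wrist"; returns (picture, depth): 420x560x3 uint8, blue, green, red; 420x560 float32, m along the optical axis (not along the pixel's ray), 0 where there is no reading.
- env.camera_params(name): a dict with "camera_matrix" (3x3 intrinsics, pixels), "camera_from_world" (4x4, takes a point from world to camera coordinates). Camera axes: x right, y up, looking along -z (the intrinsics and any distortion apply to the point x, -y, -z); pixel columns grow to the right and rows downward; lengths in m; the calibration is good to about 2 mm. A picture is of the moment at which its call begins: read the wrist's pose just before it. camera_params takes no time and is no camera call; for the wrist camera it gives the pose at the moment of the call.
- env.finish_job(): hands the job in, once; it reports no verdict.
The state is a dict: "clock": time; "joints": joint angles; "dq": joint speeds; "joint_torque": joint torques, N m; "tcp_pos": TCP position; "tcp_rot": TCP orientation; "ft_force": force on the tool from outside, world axes, zero at the start; "moment": the same for the moment, N m; "finger_gap": finger opening in m.
Only numpy, scipy, OpenCV 4.12 (cv2) and the standard library are available. Lean on these libraries where they do the work, as an engineer would, in place of code of your own. Each camera call takes 0.05 s, during which the arm holds its last target.

## Working session

There is one attempt and no reset: what is moved stays moved. The work goes in short steps, Python scripts to look and compute and a tool call to move; the robot and the scene stay as the last step left them, time stands still between calls to the robot, and variables do not carry over. Pictures are saved under pics/ and viewed, and the job is handed in when it is done.

Besides the shell and the picture viewer there is one more tool, called as a command line: name --argument value ..., lists and objects as JSON in quotes. play_rows: Moves the arm, as the interface text tells. Its arguments: {"type":"object","properties":{"series":{"type":"array"},"grip_force":{"type":"number"}},"required":["series"]}

```bash
mkdir -p pics
cat > h.py <<'E'
import numpy as np,cv2
from rig import env
def grab(n,tag):
    P=env.camera_params(n); im,d=env.grab_frame(n)
    cv2.imwrite(f'pics/{tag}.png',im); np.savez(f'pics/{tag}.npz',im=im,d=d,K=P['camera_matrix'],T=P['camera_from_world'])
    return im,d,P
def world(d,K,T):
    h,w=d.shape; u,v=np.meshgrid(np.arange(w),np.arange(h))
    x=(u-K[0,2])/K[0,0]*d; y=(v-K[1,2])/K[1,1]*d
    c=np.stack([x,-y,-d,np.ones_like(d)],-1)
    return (c@np.linalg.inv(T).T)[...,:3]
E
python3 - <<'E'
from h import *
for n in ['scene','top','wrist']:
    im,d,P=grab(n,n+'0'); print(n,P)
s=env.get_state();print(s)
E
```

```text
scene {'camera_matrix': array([[437.57334086,   0.        , 277.76109881],
       [  0.        , 437.57334086, 206.01349518],
       [  0.        ,   0.        ,   1.        ]]), 'camera_from_world': array([[-0.26223518,  0.96494559,  0.01061702,  0.13368402],
       [-0.71120916, -0.20069215,  0.67372412,  0.2715323 ],
       [ 0.65223787,  0.16912324,  0.73890669, -1.52072902],
       [ 0.        ,  0.        ,  0.        ,  1.        ]])}
top {'camera_matrix': array([[526.37813226,   0.        , 281.88223158],
       [  0.        , 526.37813226, 214.39955079],
       [  0.        ,   0.        ,   1.        ]]), 'camera_from_world': array([[ 6.79474196e-02, -9.97687920e-01, -1.40102751e-03,
        -2.26855708e-02],
       [ 9.75572001e-01,  6.61470435e-02,  2.09484702e-01,
        -5.40775292e-01],
       [-2.08907682e-01, -1.56007481e-02,  9.77810921e-01,
        -1.54884280e+00],
       [ 0.00000000e+00,  0.00000000e+00,  0.00000000e+00,
         1.00000000e+00]])}
wrist {'camera_matrix': array([[315.66755708,   0.        , 281.37010143],
       [  0.        , 315.66755708, 214
[... 293 characters left out ...]
        ,  0.        ,  1.        ]])}
{'clock': 0.15, 'joints': array([-1.21138918e+00,  1.30987164e-01,  1.48903229e+00, -1.49419795e-05,
        1.52300046e+00, -8.53985137e-02]), 'dq': array([ 0.00029137, -0.00160364, -0.00558355,  0.00072871,  0.00060743,
       -0.00121303]), 'joint_torque': array([-3.31219144e-05, -5.60472357e+01, -4.92336237e+01,  7.67484982e-02,
        3.05879989e-02, -8.71445013e-05]), 'tcp_pos': array([ 0.25802965, -0.54119464,  0.217827  ]), 'tcp_rot': array([-0.59767154,  0.37780326, -0.37699248,  0.5982726 ]), 'ft_force': array([ 0.69278872,  0.7555664 , -0.17535026]), 'moment': array([-0.00767024,  0.03850604,  0.00598644]), 'finger_gap': 0.09292575053131888}
```

View pics/scene0.png

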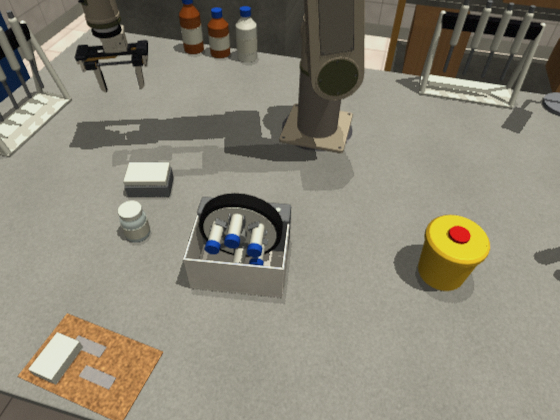

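View pics/top0.png

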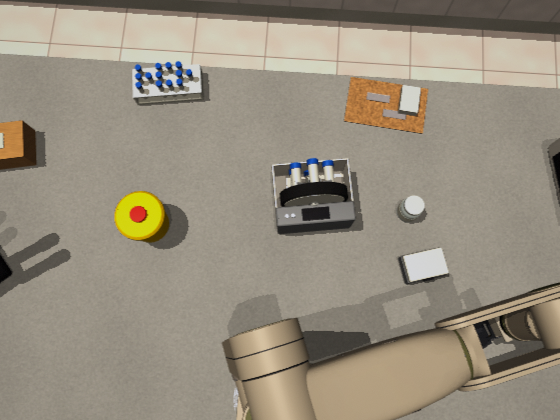

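Run:
```python
from h import *
z=np.load('pics/top0.npz');W=world(z['d'],z['K'],z['T']);im=z['im']
# coarse height map print in mm
for v in range(0,420,20): print(v,' '.join('%4d'%(1000*W[v,u,2]) if z['d'][v,u]>0 else '   .' for u in range(0,560,20)))
```

```text
0 -753 -744 -734 -730 -718 -697 -696 -680 -657 -644 -655 -675 -651 -634 -629 -618 -604 -590 -595 -589 -568 -551 -561 -541 -534 -510 -518 -517
20 -748 -743 -754 -761 -742 -770 -757 -758 -760 -738 -752 -757 -743 -732 -744 -765 -747 -740 -742 -723 -693 -707 -699 -673 -670 -654 -648 -656
40 -759 -755 -759 -745 -751 -762 -754 -771 -748 -743 -757 -745 -740 -761 -745 -748 -747 -752 -749 -739 -754 -744 -760 -750 -763 -751 -739 -764
60    0    0  -12  -10   -4   -3 -741 -753 -742 -756 -760 -743 -741 -753 -731 -756 -747 -741 -754 -753 -754 -757 -747 -771 -742 -753 -757 -762
80    1    3    0   -3   -5   -9    2   85   75  101   54   -2   -7   -2    0   -2    0  -10    9   -2    0   -3 -740 -752 -753 -749 -742 -743
100   -6    3    0    0    0    0   -1   11   12   15   -7    2    0   -1    0   -6   -1   -4    4    3   37    4    6   -9   -6   -4    4    6
120    2   -5    5   -7   -6   -2   -4    5    1   -1    0    3    2    4    6    3   -4    0    7    2    0   -2   -1    0   -4    5  -11   -5
140   88   90    3   -1   -3   -3   -2   -3   -5   -3    6   -1    8    6    0    0   12    1    0
[... 1217 characters left out ...]
  -4   -3   -6    8   -3    0   -1   -1    0    1   -4    0    2    7   -3    2    0   -4   -3  574  650  650  395  513  609
340    0    0    2   -4    3   -3    0   -3    0    5   -4    3  732  746  740  712    5   -1    2   -4  669  669  661  650  342   -2  433  542
360   -5   -1   -7   -2   -1   -1    4    2   -4   -1   -1   -3  724  744  744  726    0  698  697  693  683  677  666  659  652    1  605  646
380    0   -3   -5   -4   -2   -8   -3    0    1    0    0    1  358  736  742  729  713  708  700  695  688  680  671  659  647  649    2    0
400    1   -6    7    2   -5    0   -4    0   -1    3    0    1  338  732  744  738  721  711  705  697  688  680    1    4   -4   -4    2   -2
```

Run:
```python
from h import *
z=np.load('pics/top0.npz');im=z['im']
cv2.imwrite('pics/topz.png',cv2.resize(im[140:250,250:380],None,fx=6,fy=5.4,interpolation=cv2.INTER_CUBIC))
z=np.load('pics/scene0.npz');im=z['im']
cv2.imwrite('pics/scenez.png',cv2.resize(im[180:300,170:310],None,fx=5,fy=5,interpolation=cv2.INTER_CUBIC))
for n in ('top0','scene0'):
    z=np.load(f'pics/{n}.npz');W=world(z['d'],z['K'],z['T'])
    c=(W[...,2]>.1)&(W[...,2]<.25)&(W[...,0]>.3)&(W[...,0]<.8)&(abs(W[...,1]+.05)<.17)&(z['d']>0)
    blk=c&(z['im'].max(-1)<45)&(W[...,2]>.155)
    p=W[blk]; print(n,len(p),p.min(0),p.max(0),p.mean(0))
    q=p[:,:2]; m=q.mean(0);u,s,v=np.linalg.svd(q-m,full_matrices=False);print(v[0],s,np.percentile((q-m)@v[0],[1,99]),np.percentile((q-m)@v[1],[1,99]))
    hs=c&(W[...,2]<.15); r=cv2.minAreaRect((W[hs][:,:2]*1000).astype(np.float32));print(r)
```

```text
top0 802 [ 0.5562159  -0.16770954  0.15637048] [0.61665378 0.01937688 0.2296241 ] [ 0.58501354 -0.07128849  0.20587785]
[ 0.15621506 -0.98772307] [1.51077714 0.28465014] [-0.08883925  0.0952869 ] [-0.0159724   0.01748846]
((601.0384521484375, -72.46871948242188), (194.9512481689453, 230.15858459472656), 8.861943244934082)
scene0 1080 [ 0.56042413 -0.16426991  0.15510505] [0.62913805 0.0232307  0.2264759 ] [ 0.59439756 -0.06345501  0.204745  ]
[-0.17686789  0.9842346 ] [1.74645904 0.34863501] [-0.09723616  0.08394563] [-0.01475049  0.02046439]
((606.8213500976562, -70.39982604980469), (193.99472045898438, 230.81674194335938), 9.093690872192383)
```

View pics/topz.png

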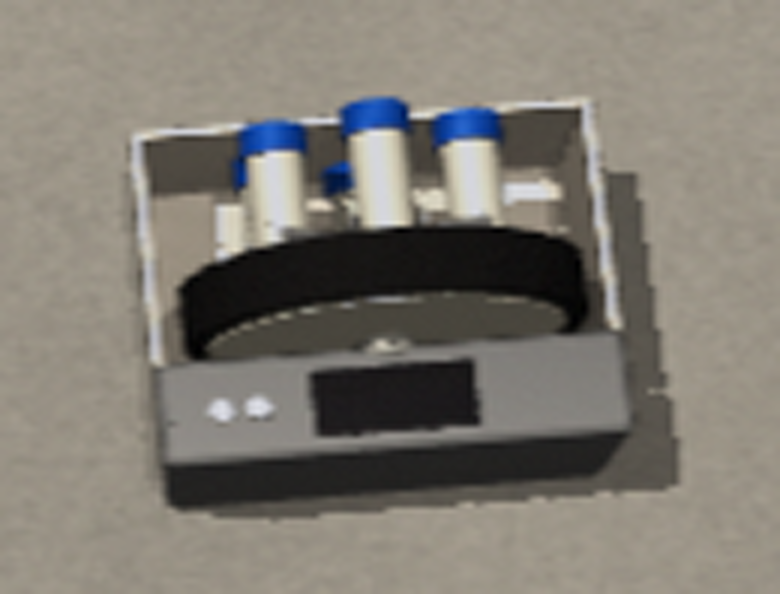

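View pics/scenez.png

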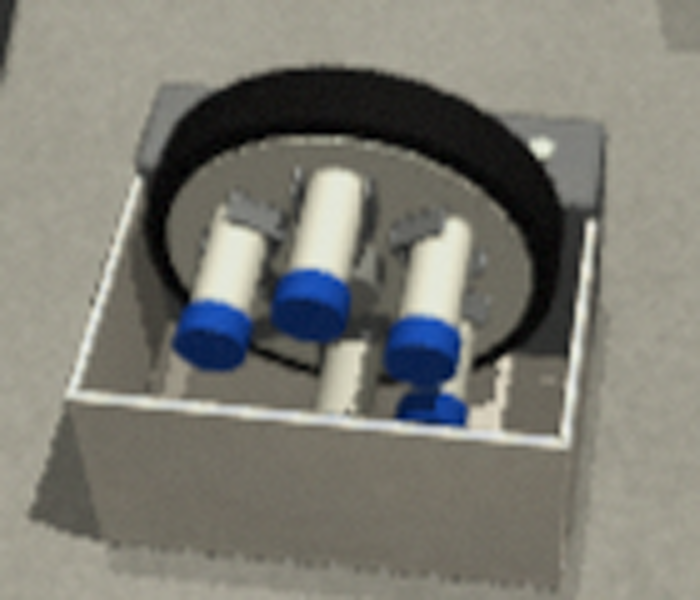

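```bash
cat >> h.py <<'E'
YAW=np.deg2rad(9.0); O=np.array([.590,-.0735,0])
ex=np.array([np.cos(YAW),np.sin(YAW),0]); ey=np.array([-np.sin(YAW),np.cos(YAW),0])
R=np.stack([ex,ey,[0,0,1]])
def rot(W): return (W-O)@R.T
def blue(im):
    a=im.astype(int); return (a[...,0]>80)&(a[...,0]-a[...,2]>60)
E
python3 - <<'E'
from h import *
for n in ('top0','scene0'):
    z=np.load(f'pics/{n}.npz');Q=rot(world(z['d'],z['K'],z['T']))
    m=blue(z['im'])&(z['d']>0)&(abs(Q[...,1])<.11)&(Q[...,0]>.05)&(Q[...,0]<.12)
    k,l=cv2.connectedComponents(m.astype(np.uint8))
    for i in range(1,k):
        s=l==i
        if s.sum()<8: continue
        v,u=np.where(s)
        print(n,s.sum(),u.mean(),v.mean(),Q[s].mean(0).round(3),Q[s].max(0).round(3),Q[s].min(0).round(3))
        f=s&(Q[...,0]>.088)
        if f.sum()>10:
            r=cv2.fitEllipse(np.argwhere(f)[:,::-1].astype(np.float32)) if 0 else 0
            c=Q[f].mean(0); print('   face',f.sum(),c.round(4),np.rad2deg(np.arctan2(-c[1],c[2]-.125)).round(1),np.hypot(c[1],c[2]-.125).round(4))
    # rim & housing check
    p=Q[(z['d']>0)&(z['im'].max(-1)<45)&(Q[...,2]>.155)&(Q[...,2]<.24)&(abs(Q[...,1])<.11)&(abs(Q[...,0])<.05)]
    A=np.c_[2*p[:,1],2*p[:,2],np.ones(len(p))]
    print('rim',len(p),np.percentile(p[:,0],[2,50,98]),p.mean(0))
    top=p[np.hypot(p[:,1],p[:,2]-.125)>.096]; print(np.hypot(top[:,1],top[:,2]-.125).mean(),np.percentile(top[:,0],[2,50,98]), np.percentile(p[:,1],[0.5,99.5]),np.percentile(p[:,2],99))
E
```

```text
top0 58 311.8448275862069 160.8448275862069 [ 0.084 -0.002  0.194] [0.093 0.012 0.204] [ 0.075 -0.018  0.184]
   face 15 [ 0.0905 -0.0026  0.1925] 2.2 0.0676
top0 56 326.9107142857143 162.55357142857142 [ 0.084 -0.048  0.164] [ 0.092 -0.033  0.175] [ 0.076 -0.064  0.155]
   face 16 [ 0.0902 -0.0495  0.163 ] 52.5 0.0624
top0 58 294.8965517241379 165.01724137931035 [0.085 0.045 0.165] [0.107 0.06  0.18 ] [0.076 0.03  0.122]
   face 18 [0.0915 0.0442 0.1616] -50.4 0.0574
top0 8 289.5 171.5 [0.082 0.061 0.112] [0.09  0.062 0.144] [0.077 0.059 0.104]
rim 802 [-0.02025413 -0.0047371   0.01242825] [-0.00457911  0.00296434  0.20587785]
0.09957007313019231 [-0.02015425 -0.00390543  0.01226439] [-0.09338417  0.09281792] 0.22818344381107458
scene0 90 232.53333333333333 237.5222222222222 [0.088 0.002 0.193] [0.097 0.015 0.198] [ 0.076 -0.015  0.181]
   face 43 [0.0923 0.0008 0.193 ] -0.7 0.068
scene0 89 212.86516853932585 243.69662921348313 [ 0.088 -0.045  0.164] [ 0.097 -0.031  0.169] [ 0.076 -0.061  0.152]
   face 42 [ 0.0924 -0.0447  0.1637] 49.2 0.0591
scene0 91 254.76923076923077 246.86813186813185 [0.088 0.049 0.167] [0.097 0.063 0.173] [0.075 0.033 0.158]
   face 49 [0.0928 0.0495 0.1676] -49.3 0.0653
scene0 45 257.6 261.8888888888889 [0.089 0.055 0.112] [0.096 0.064 0.117] [0.08  0.038 0.104]
   face 28 [0.0923 0.0522 0.1127] -103.2 0.0536
rim 1080 [-0.0137612   0.00728992  0.01969905] [0.0059148  0.00923339 0.204745  ]
0.0990130939571757 [-0.01380046  0.00402402  0.01954139] [-0.08980608  0.09429676] 0.22566767017278552
```

Run:
```python
from h import *
from scipy.spatial.transform import Rotation as Ro
s=env.get_state(); M=Ro.from_quat(s['tcp_rot']).as_matrix(); print(M.round(3))
a=np.rad2deg(np.arctan2(M[1,0],M[0,0]));print('jaw az',a)
print('target', O+ey*-.04, O+ey*.04)
```

```text
[[ 0.43  -0.001  0.903]
 [-0.903  0.001  0.43 ]
 [-0.001 -1.     0.   ]]
jaw az -64.51446720114699
target [ 0.59625738 -0.11300753  0.        ] [ 0.58374262 -0.03399247  0.        ]
```

View pics/wrist0.png

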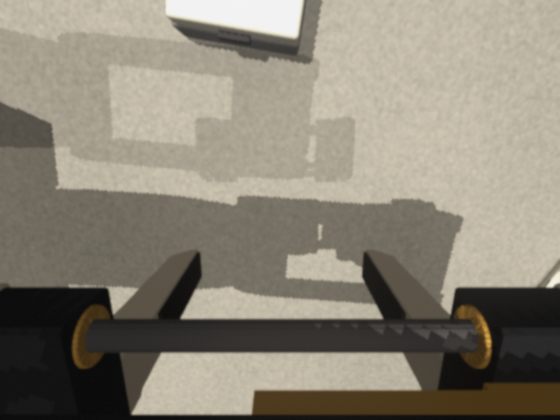

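play_rows --series '[{"hand":0,"z":0.01,"x":0.028,"y":0.0357,"az":6.1},{"hand":0,"z":0.01,"x":0.028,"y":0.0357,"az":6.1},{"hand":0,"z":0.01,"x":0.028,"y":0.0357,"az":6.1},{"hand":0,"z":0.01,"x":0.028,"y":0.0357,"az":6.1},{"hand":0,"z":0.01,"x":0.028,"y":0.0357,"az":6.1},{"hand":0,"z":0.01,"x":0.028,"y":0.0357,"az":6.1},{"hand":0,"z":0.01,"x":0.028,"y":0.0357,"az":6.1},{"hand":0,"z":0.01,"x":0.028,"y":0.0357,"az":6.1},{"hand":0,"x":0.028,"y":0.0357,"az":6.1},{"hand":0,"x":0.028,"y":0.0357,"az":6.1},{"hand":0,"x":0.028,"y":0.0357,"az":6.1},{"hand":0,"x":0.028,"y":0.0357,"az":6.1}]' --grip_force 20

```text
invalid input
```

play_rows --series '[{"hand":0},{"hand":0},{"hand":0}]'

```text
invalid input
```

Run:
```python
from h import *
from scipy.spatial.transform import Rotation as Ro
im,d,P=grab('wrist','wrist1'); im2,_,_=grab('scene','scene1')
cv2.imwrite('pics/scene1z.png',cv2.resize(im2[100:300,130:350],None,fx=3,fy=3,interpolation=cv2.INTER_CUBIC))
s=env.get_state(); M=Ro.from_quat(s['tcp_rot']).as_matrix(); print(M.round(3),s['tcp_pos'],rot(s['tcp_pos']),s['ft_force'],s['clock'],s['finger_gap'],s['joints'])
print(np.rad2deg(np.arctan2(M[1,0],M[0,0])))
T=P['camera_from_world'];print(rot(-T[:3,:3].T@T[:3,3]))
```

```text
[[ 0.43  -0.     0.903]
 [-0.903  0.001  0.43 ]
 [-0.001 -1.     0.   ]] [ 0.25809993 -0.54137845  0.21814699] [-0.40100615 -0.41019748  0.21814699] [-0.11693879 -0.20209176 -0.33178378] 0.25 0.09293190206574807 [-1.21139721e+00  1.30792540e-01  1.48866143e+00  7.95199667e-07
  1.52298972e+00 -8.53829908e-02]
-64.51586269245568
[-0.32486623 -0.3868267   0.38306235]
```

View pics/wrist1.png

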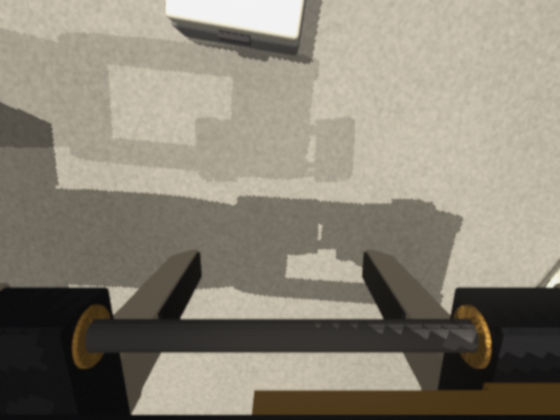

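View pics/scene1z.png

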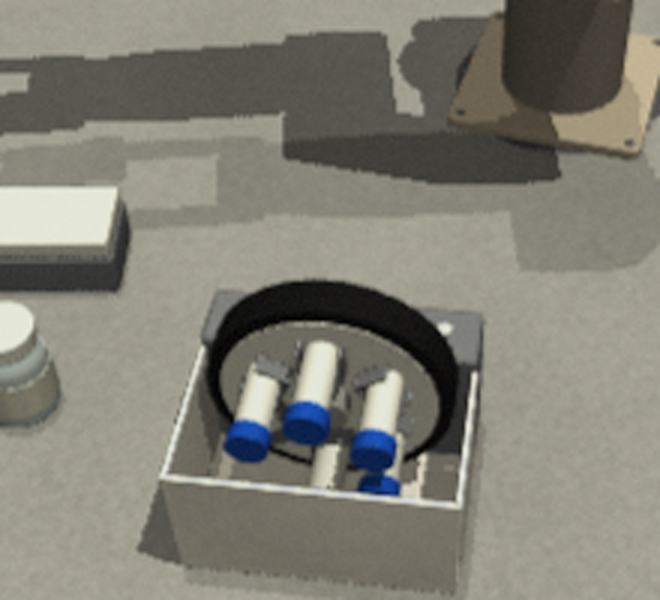

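play_rows --series '[{"hand":0.0,"x":0.028,"y":0.0357,"z":0.01,"ax":0.0,"ay":0.0,"az":6.1}]' --grip_force 20

```text
clock: 0.35
tcp_pos: [0.2833, -0.5073, 0.2264]
tcp_rot: [-0.616, 0.347, -0.345, 0.617]
ft_force: [0.6, 0.6, 0.0]
finger_gap: 0.089
```

Every key is required in each row.

play_rows --series '[{"hand":0,"x":0.028,"y":0.0357,"z":0.01,"ax":0,"ay":0,"az":6.1},{"hand":0,"x":0.028,"y":0.0357,"z":0.01,"ax":0,"ay":0,"az":6.1},{"hand":0,"x":0.028,"y":0.0357,"z":0.01,"ax":0,"ay":0,"az":6.1},{"hand":0,"x":0.028,"y":0.0357,"z":0.01,"ax":0,"ay":0,"az":6.1},{"hand":0,"x":0.028,"y":0.0357,"z":0.01,"ax":0,"ay":0,"az":6.1},{"hand":0,"x":0.028,"y":0.0357,"z":0.01,"ax":0,"ay":0,"az":6.1},{"hand":0,"x":0.028,"y":0.0357,"z":0.01,"ax":0,"ay":0,"az":6.1},{"hand":0,"x":0.028,"y":0.0357,"z":0,"ax":0,"ay":0,"az":6.1},{"hand":0,"x":0.028,"y":0.0357,"z":0,"ax":0,"ay":0,"az":6.1},{"hand":0,"x":0.028,"y":0.0357,"z":0,"ax":0,"ay":0,"az":6.1},{"hand":0,"x":0.028,"y":0.0357,"z":0,"ax":0,"ay":0,"az":6.1},{"hand":0,"x":0,"y":0,"z":0,"ax":0,"ay":0,"az":0}]' --grip_force 20

```text
clock: 1.55
tcp_pos: [0.5963, -0.1083, 0.2978]
tcp_rot: [-0.704, -0.057, 0.057, 0.706]
ft_force: [-0.3, -0.4, 0.4]
finger_gap: 0.0004
```

```bash
cat > look.py <<'E'
import sys
from h import *
from scipy.spatial.transform import Rotation as Ro
t=sys.argv[1]
for n in sys.argv[2:]:
    im,d,P=grab(n,n+t)
    if n=='scene': cv2.imwrite(f'pics/scene{t}z.png',cv2.resize(im[160:300,150:330],None,fx=4,fy=4,interpolation=cv2.INTER_CUBIC))
    T=P['camera_from_world'];print(n,'cam at',rot(-T[:3,:3].T@T[:3,3]))
s=env.get_state(); M=Ro.from_quat(s['tcp_rot']).as_matrix(); print(M.round(3),s['tcp_pos'],rot(s['tcp_pos']),s['ft_force'],s['clock'],s['finger_gap'],s['joints'])
print(np.rad2deg(np.arctan2(M[1,0],M[0,0])))
E
python3 look.py 2 wrist scene
```

```text
wrist cam at [0.00071409 0.04437824 0.46314049]
scene cam at [0.66236951 0.15447159 0.93931965]
[[ 0.988 -0.001 -0.153]
 [ 0.153 -0.     0.988]
 [-0.001 -1.     0.   ]] [ 0.59438695 -0.11222991  0.29810523] [-0.00172575 -0.03893935  0.29810523] [ 0.32606649 -0.37008196 -0.03277496] 1.65 0.000222482298127616 [-2.71127059e-01  1.25911034e-01  1.34968372e+00 -3.80321081e-04
  1.66697750e+00 -4.24374808e-01]
8.778368963408328
```

View pics/wrist2.png

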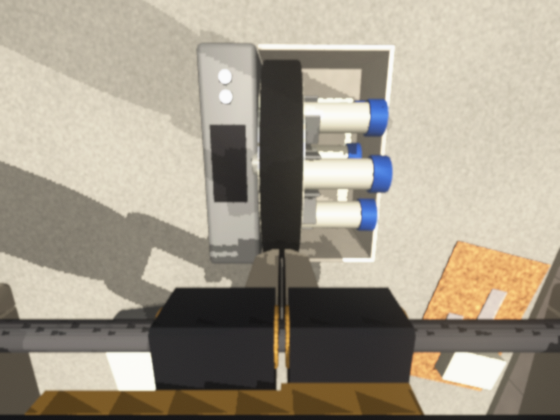

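View pics/scene2z.png

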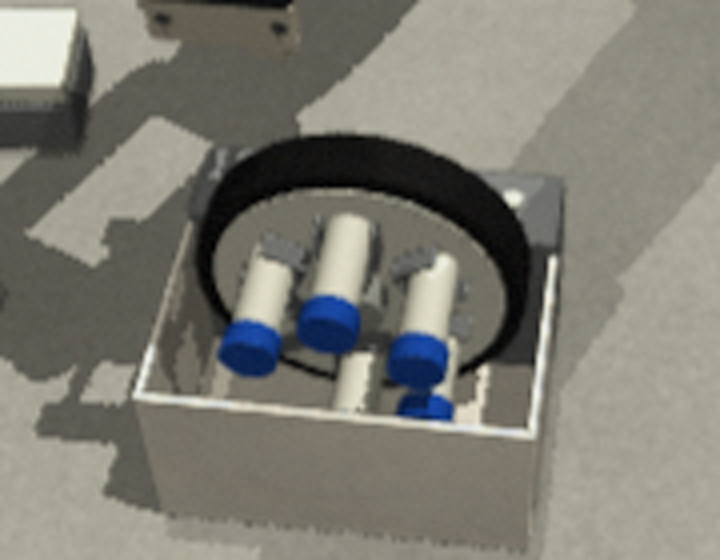

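play_rows --series '[{"hand":0,"x":0.002,"y":0,"z":-0.025,"ax":0,"ay":0,"az":0},{"hand":0,"x":0,"y":0,"z":-0.025,"ax":0,"ay":0,"az":0},{"hand":0,"x":0,"y":0,"z":-0.02,"ax":0,"ay":0,"az":0},{"hand":0,"x":0,"y":0,"z":-0.005,"ax":0,"ay":0,"az":0},{"hand":0,"x":0,"y":0,"z":0,"ax":0,"ay":0,"az":0}]'

```text
clock: 2.15
tcp_pos: [0.5952, -0.1142, 0.223]
tcp_rot: [-0.705, -0.052, 0.053, 0.705]
ft_force: [-0.9, -0.5, 0.4]
finger_gap: 0.0004
```

play_rows --series '[{"hand":0,"x":0,"y":0,"z":-0.003,"ax":0,"ay":0,"az":0},{"hand":0,"x":0,"y":0,"z":0,"ax":0,"ay":0,"az":0}]'

```text
clock: 2.35
tcp_pos: [0.5967, -0.1137, 0.2219]
tcp_rot: [0.705, 0.054, -0.053, -0.705]
ft_force: [0.2, -0.4, -0.3]
finger_gap: 0.0007
```

play_rows --series '[{"hand":0,"x":0,"y":0,"z":-0.002,"ax":0,"ay":0,"az":0},{"hand":0,"x":0,"y":0,"z":0,"ax":0,"ay":0,"az":0}]'

```text
clock: 2.55
tcp_pos: [0.5966, -0.1134, 0.2194]
tcp_rot: [0.705, 0.054, -0.053, -0.705]
ft_force: [0.9, -1.2, 3.6]
finger_gap: 0.0006
```

play_rows --series '[{"hand":0,"x":0,"y":0,"z":-0.0015,"ax":0,"ay":0,"az":0},{"hand":0,"x":-0.0008,"y":0.0049,"z":0.0016,"ax":0,"ay":0,"az":0},{"hand":0,"x":-0.0008,"y":0.0049,"z":0.0013,"ax":0,"ay":0,"az":0},{"hand":0,"x":-0.0008,"y":0.0049,"z":0.001,"ax":0,"ay":0,"az":0},{"hand":0,"x":-0.0008,"y":0.0049,"z":0.0007,"ax":0,"ay":0,"az":0}]'

```text
clock: 3.05
tcp_pos: [0.5932, -0.093, 0.2222]
tcp_rot: [0.705, 0.054, -0.053, -0.705]
ft_force: [1.7, -0.7, 3.6]
finger_gap: 0.0006
```

play_rows --series '[{"hand":0,"x":-0.0008,"y":0.0049,"z":0.0005,"ax":0,"ay":0,"az":0},{"hand":0,"x":-0.0008,"y":0.0049,"z":0.0002,"ax":0,"ay":0,"az":0},{"hand":0,"x":-0.0008,"y":0.0049,"z":0,"ax":0,"ay":0,"az":0},{"hand":0,"x":-0.0008,"y":0.0049,"z":0,"ax":0,"ay":0,"az":0}]'

```text
clock: 3.45
tcp_pos: [0.5898, -0.0735, 0.2225]
tcp_rot: [-0.705, -0.054, 0.053, 0.705]
ft_force: [1.3, 0.5, 3.9]
finger_gap: 0.0005
```

```bash
python3 look.py 3 scene
```

```text
scene cam at [0.66236951 0.15447159 0.93931965]
[[ 0.988  0.    -0.152]
 [ 0.152  0.001  0.988]
 [ 0.    -1.     0.001]] [ 0.58977687 -0.07275889  0.22250476] [-1.04445230e-04  7.66889922e-04  2.22504764e-01] [2.38191933 0.67048457 3.84338615] 3.5 0.00035702855236056225 [-2.09384200e-01  1.13148224e-01  1.49982340e+00  5.82912012e-04
  1.52852967e+00 -3.61535358e-01]
8.716205232456893
```

View pics/scene3z.png

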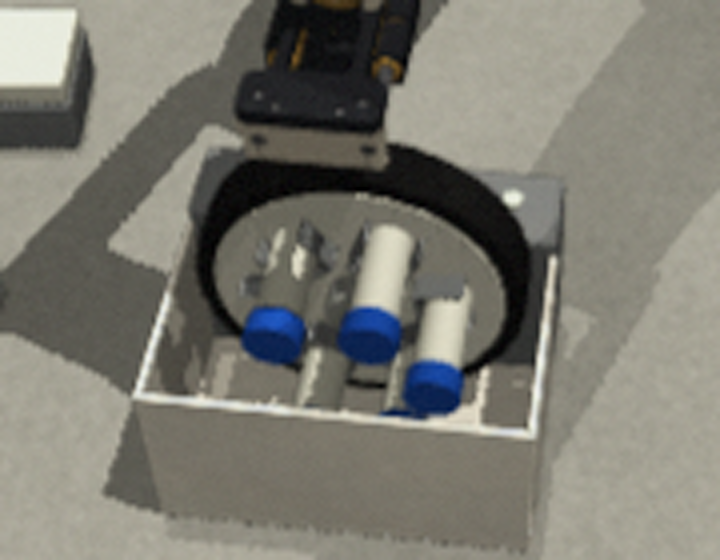

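play_rows --series '[{"hand":0,"x":-0.0008,"y":0.0049,"z":0,"ax":0,"ay":0,"az":0},{"hand":0,"x":-0.0008,"y":0.0049,"z":0,"ax":0,"ay":0,"az":0},{"hand":0,"x":-0.0008,"y":0.0049,"z":-0.0003,"ax":0,"ay":0,"az":0},{"hand":0,"x":-0.0008,"y":0.0049,"z":-0.0006,"ax":0,"ay":0,"az":0},{"hand":0,"x":-0.0008,"y":0.0049,"z":-0.0008,"ax":0,"ay":0,"az":0},{"hand":0,"x":-0.0008,"y":0.0049,"z":-0.001,"ax":0,"ay":0,"az":0}]'

```text
clock: 4.1
tcp_pos: [0.5849, -0.0441, 0.2197]
tcp_rot: [-0.705, -0.054, 0.054, 0.705]
ft_force: [2.4, 2.6, 5.1]
finger_gap: 0.0008
```

play_rows --series '[{"hand":0,"x":-0.0008,"y":0.0049,"z":-0.0014,"ax":0,"ay":0,"az":0},{"hand":0,"x":-0.0008,"y":0.0049,"z":-0.0016,"ax":0,"ay":0,"az":0},{"hand":0,"x":0,"y":0,"z":0,"ax":0,"ay":0,"az":0}]'

```text
clock: 4.4
tcp_pos: [0.5832, -0.0339, 0.2164]
tcp_rot: [-0.705, -0.054, 0.054, 0.705]
ft_force: [2.2, 1.9, 5.1]
finger_gap: 0.0006
```

play_rows --series '[{"hand":0,"x":0,"y":0,"z":0.025,"ax":0,"ay":0,"az":0},{"hand":0,"x":0.0065,"y":-0.0395,"z":0,"ax":0,"ay":0,"az":0},{"hand":0,"x":0.0065,"y":-0.0395,"z":0,"ax":0,"ay":0,"az":0},{"hand":0,"x":0,"y":0,"z":-0.015,"ax":0,"ay":0,"az":0},{"hand":0,"x":0,"y":0,"z":-0.006,"ax":0,"ay":0,"az":0},{"hand":0,"x":0,"y":0,"z":-0.003,"ax":0,"ay":0,"az":0},{"hand":0,"x":0,"y":0,"z":0,"ax":0,"ay":0,"az":0}]'

```text
clock: 5.1
tcp_pos: [0.5958, -0.1131, 0.2173]
tcp_rot: [-0.705, -0.053, 0.054, 0.705]
ft_force: [-2.6, -1.8, 4.0]
finger_gap: 0.0004
```

```bash
python3 look.py 4 scene
```

```text
scene cam at [0.66236951 0.15447159 0.93931965]
[[ 0.988 -0.001 -0.152]
 [ 0.152 -0.     0.988]
 [-0.001 -1.    -0.   ]] [ 0.59596902 -0.11312211  0.21788965] [-0.00030273 -0.04006806  0.21788965] [-2.66395919 -1.88299831  4.26752484] 5.15 0.0002807439367559767 [-2.71793069e-01  1.49269009e-01  1.46892182e+00 -4.67322996e-04
  1.52417196e+00 -4.24285421e-01]
8.738423667840415
```

View pics/scene4z.png

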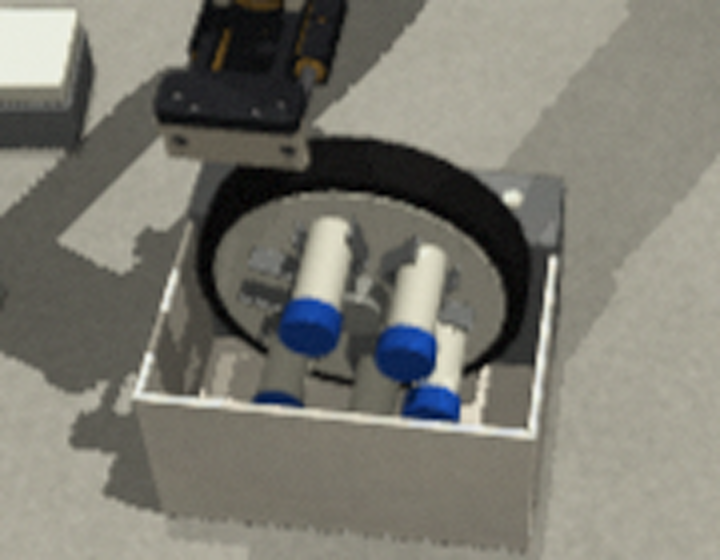

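play_rows --series '[{"hand":0,"x":-0.0008,"y":0.0049,"z":0.0016,"ax":0,"ay":0,"az":0},{"hand":0,"x":-0.0008,"y":0.0049,"z":0.0013,"ax":0,"ay":0,"az":0},{"hand":0,"x":-0.0008,"y":0.0049,"z":0.001,"ax":0,"ay":0,"az":0},{"hand":0,"x":-0.0008,"y":0.0049,"z":0.0007,"ax":0,"ay":0,"az":0},{"hand":0,"x":-0.0008,"y":0.0049,"z":0.0005,"ax":0,"ay":0,"az":0},{"hand":0,"x":-0.0008,"y":0.0049,"z":0.0002,"ax":0,"ay":0,"az":0},{"hand":0,"x":-0.0008,"y":0.0049,"z":0,"ax":0,"ay":0,"az":0},{"hand":0,"x":-0.0008,"y":0.0049,"z":0,"ax":0,"ay":0,"az":0}]'

```text
clock: 5.95
tcp_pos: [0.59, -0.0741, 0.2231]
tcp_rot: [-0.705, -0.054, 0.054, 0.705]
ft_force: [-1.8, -1.0, 4.6]
finger_gap: 0.0007
```

play_rows --series '[{"hand":0,"x":-0.0008,"y":0.0049,"z":0,"ax":0,"ay":0,"az":0},{"hand":0,"x":-0.0008,"y":0.0049,"z":0,"ax":0,"ay":0,"az":0},{"hand":0,"x":-0.0008,"y":0.0049,"z":-0.0003,"ax":0,"ay":0,"az":0},{"hand":0,"x":-0.0008,"y":0.0049,"z":-0.0006,"ax":0,"ay":0,"az":0},{"hand":0,"x":-0.0008,"y":0.0049,"z":-0.0008,"ax":0,"ay":0,"az":0},{"hand":0,"x":-0.0008,"y":0.0049,"z":-0.001,"ax":0,"ay":0,"az":0},{"hand":0,"x":-0.0008,"y":0.0049,"z":-0.0014,"ax":0,"ay":0,"az":0},{"hand":0,"x":-0.0008,"y":0.0049,"z":-0.0016,"ax":0,"ay":0,"az":0},{"hand":0,"x":0,"y":0,"z":0,"ax":0,"ay":0,"az":0}]'

```text
clock: 6.85
tcp_pos: [0.5834, -0.0345, 0.217]
tcp_rot: [-0.705, -0.054, 0.054, 0.705]
ft_force: [-1.9, 2.0, 3.9]
finger_gap: 0.0004
```

play_rows --series '[{"hand":0,"x":0,"y":0,"z":0.025,"ax":0,"ay":0,"az":0},{"hand":0,"x":0.0065,"y":-0.0395,"z":0.03,"ax":0,"ay":0,"az":0},{"hand":0,"x":0.0065,"y":-0.0395,"z":0.03,"ax":0,"ay":0,"az":0},{"hand":0,"x":0,"y":0,"z":0,"ax":0,"ay":0,"az":0},{"hand":0,"x":0,"y":0,"z":0,"ax":0,"ay":0,"az":0}]'

```text
clock: 7.35
tcp_pos: [0.5968, -0.1154, 0.3022]
tcp_rot: [0.705, 0.053, -0.053, -0.705]
ft_force: [-0.7, 0.1, 0.3]
finger_gap: 0.0005
```

```bash
python3 look.py 5 scene wrist top
```

```text
scene cam at [0.66236951 0.15447159 0.93931965]
wrist cam at [0.00078362 0.03866973 0.46630601]
top cam at [-0.36995202  0.12184786  1.62772777]
[[ 0.988 -0.003 -0.152]
 [ 0.152  0.001  0.988]
 [-0.003 -1.     0.002]] [ 0.59586227 -0.11331062  0.30028195] [-0.00043765 -0.04023754  0.30028195] [-0.69802574  0.11876219  0.46574106] 7.5 0.00029468962738807264 [-2.72621615e-01  1.32419704e-01  1.33871251e+00  3.04457441e-04
  1.67350875e+00 -4.24906499e-01]
8.727159749623079
```

View pics/scene5z.png

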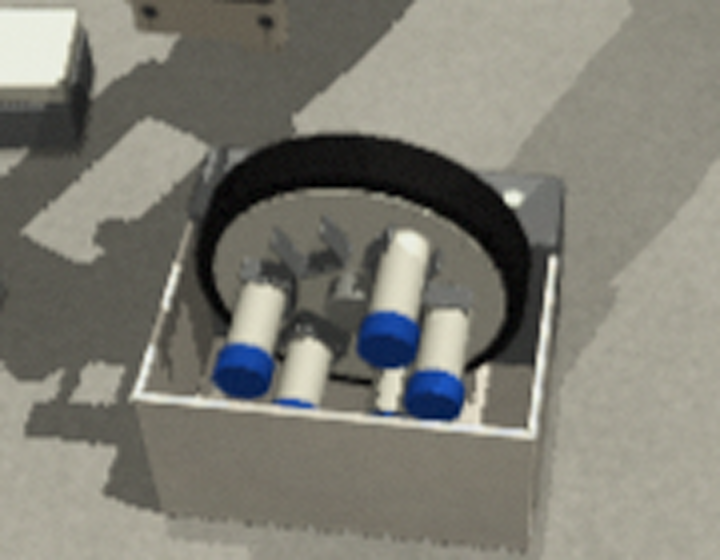

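View pics/wrist5.png

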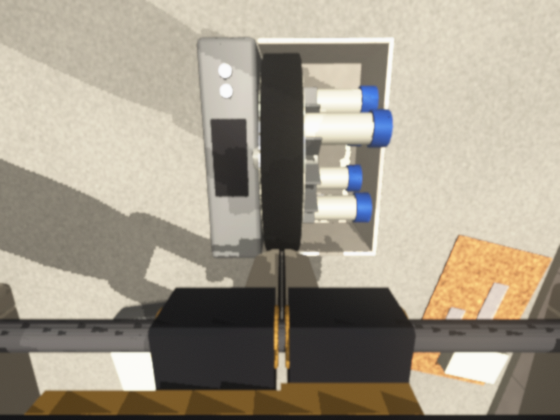

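```bash
cat > ang.py <<'E'
import sys
from h import *
from scipy.optimize import brentq
z=np.load(f'pics/wrist{sys.argv[1]}.npz');im=z['im'];K=z['K'];T=z['T'];C=rot(-T[:3,:3].T@T[:3,3])
def ray(u,v):
    c=np.array([(u-K[0,2])/K[0,0],-(v-K[1,2])/K[1,1],-1]); return R@(T[:3,:3].T@c)
def elev(u,v): r=ray(u,v); return np.arctan2(r[1],-r[2])   # angle from straight down toward +y
# rim: dark columns
m=(im.max(-1)<40)
vt,vb=[],[]
for u in range(270,276):
    v=np.where(m[:262,u])[0]; 
    lab=np.split(v,np.where(np.diff(v)>2)[0]+1); b=max(lab,key=len); vt.append(elev(u,b[0]-.5)); vb.append(elev(u,b[-1]+.5)); 
print('rim px',b[0],b[-1])
a1,a2=np.mean(vt),np.mean(vb); bis=(a1+a2)/2; D=.1/np.sin(abs(a1-a2)/2)
A=np.array([C[1]+D*np.sin(bis),C[2]-D*np.cos(bis)]);print('axle from silhouettes (y,z)',A, 'expected 0,.125')
Q=rot(world(z['d'],K,T))
k,l,st,ce=cv2.connectedComponentsWithStats((blue(im)).astype(np.uint8))
A2=np.array([C[1]+(C[2]-.125)*np.tan(bis),.125])
for i in range(1,k):
    if st[i,4]<60 or ce[i][0]<300 or ce[i][0]>400: continue
    x,y,w,h=st[i,:4]; e=[]
    for u in range(x+w//3,x+2*w//3):
        v=np.where(l[:,u]==i)[0]; e.append((elev(u,v[0]-.5)+elev(u,v[-1]+.5))/2)
    a=np.mean(e); d=np.array([np.sin(a),-np.cos(a)]); zc=Q[l==i][:,2].mean()
    o=np.array([C[1],C[2]])-A2; bq=o@d; disc=bq*bq-o@o+.055**2
    for s in(-1,1):
        if disc<0: continue
        p=o+d*(-bq+s*disc**.5); th=np.rad2deg(np.arctan2(-p[0],p[1])); 
        print('cap',ce[i].round(),'h',h,'zdepth %.3f'%zc,'z %.3f theta %.1f  mod60 %.1f'%(p[1]+.125,th,(th+30)%60-30))
E
python3 ang.py 2; python3 ang.py 5
```

```text
rim px 230 247
axle from silhouettes (y,z) [-0.96345345 -2.24124278] expected 0,.125
cap [368. 214.] h 31 zdepth 0.164 z 0.164 theta -44.2  mod60 15.8
cap [368. 214.] h 31 zdepth 0.164 z 0.071 theta -168.5  mod60 11.5
rim px 221 247
axle from silhouettes (y,z) [-0.61451387 -1.37193909] expected 0,.125
cap [363. 207.] h 29 zdepth 0.142 z 0.163 theta -45.8  mod60 14.2
cap [363. 207.] h 29 zdepth 0.142 z 0.072 theta -164.5  mod60 15.5
```

```bash
python3 - <<'E'
from h import *
im=np.load('pics/wrist5.npz')['im'];g=im.max(-1)
print([(v,int(g[v,273])) for v in list(range(45,70,2))+list(range(100,240,20))+list(range(238,262,2))])
E
sed -i 's/im.max(-1)<40)/im.max(-1)<70)/' ang.py; python3 ang.py 2; python3 ang.py 5
```

```text
[(45, 115), (47, 107), (49, 108), (51, 104), (53, 76), (55, 52), (57, 51), (59, 52), (61, 52), (63, 51), (65, 53), (67, 51), (69, 53), (100, 53), (120, 52), (140, 51), (160, 46), (180, 44), (200, 41), (220, 39), (238, 38), (240, 36), (242, 33), (244, 31), (246, 31), (248, 61), (250, 136), (252, 148), (254, 146), (256, 146), (258, 146), (260, 145)]
rim px 60 248
axle from silhouettes (y,z) [0.00398029 0.10640119] expected 0,.125
cap [378. 116.] h 34 zdepth 0.168 z 0.159 theta -51.3  mod60 8.7
cap [378. 116.] h 34 zdepth 0.168 z 0.092 theta -126.9  mod60 -6.9
cap [356. 152.] h 14 zdepth 0.084 z 0.179 theta -12.1  mod60 -12.1
cap [356. 152.] h 14 zdepth 0.084 z 0.070 theta -178.7  mod60 1.3
cap [382. 173.] h 35 zdepth 0.194 z 0.180 theta 6.5  mod60 6.5
cap [382. 173.] h 35 zdepth 0.194 z 0.075 theta 155.6  mod60 -24.4
rim px 54 248
axle from silhouettes (y,z) [0.00167524 0.11842407] expected 0,.125
cap [377. 115.] h 59 zdepth 0.166 z 0.163 theta -46.7  mod60 13.3
cap [377. 115.] h 59 zdepth 0.166 z 0.088 theta -131.8  mod60 -11.8
cap [355. 177.] h 25 zdepth 0.094 z 0.178 theta 14.5  mod60 14.5
cap [355. 177.] h 25 zdepth 0.094 z 0.079 theta 145.8  mod60 25.8
cap [363. 207.] h 29 zdepth 0.142 z 0.149 theta 63.9  mod60 3.9
cap [363. 207.] h 29 zdepth 0.142 z 0.129 theta 85.8  mod60 25.8
```

play_rows --series '[{"hand":0,"x":-0.0032,"y":0.0198,"z":-0.03,"ax":0,"ay":0,"az":0},{"hand":0,"x":0,"y":0,"z":-0.03,"ax":0,"ay":0,"az":0},{"hand":0,"x":0,"y":0,"z":-0.012,"ax":0,"ay":0,"az":0},{"hand":0,"x":0,"y":0,"z":-0.003,"ax":0,"ay":0,"az":0},{"hand":0,"x":0,"y":0,"z":-0.003,"ax":0,"ay":0,"az":0},{"hand":0,"x":0,"y":0,"z":0,"ax":0,"ay":0,"az":0}]'

```text
clock: 8.1
tcp_pos: [0.5939, -0.0948, 0.2253]
tcp_rot: [0.705, 0.054, -0.053, -0.705]
ft_force: [-0.0, 0.4, 0.3]
finger_gap: 0.0004
```

play_rows --series '[{"hand":0,"x":0,"y":0,"z":-0.003,"ax":0,"ay":0,"az":0},{"hand":0,"x":0,"y":0,"z":0,"ax":0,"ay":0,"az":0}]'

```text
clock: 8.3
tcp_pos: [0.5941, -0.0949, 0.2224]
tcp_rot: [0.705, 0.054, -0.053, -0.705]
ft_force: [1.3, -0.1, 3.7]
finger_gap: 0.0005
```

play_rows --series '[{"hand":0,"x":-0.0008,"y":0.0049,"z":0.0006,"ax":0,"ay":0,"az":0},{"hand":0,"x":-0.0008,"y":0.0049,"z":0.0003,"ax":0,"ay":0,"az":0},{"hand":0,"x":-0.0008,"y":0.0049,"z":0,"ax":0,"ay":0,"az":0},{"hand":0,"x":-0.0008,"y":0.0049,"z":0,"ax":0,"ay":0,"az":0},{"hand":0,"x":-0.0008,"y":0.0049,"z":0,"ax":0,"ay":0,"az":0},{"hand":0,"x":-0.0008,"y":0.0049,"z":0,"ax":0,"ay":0,"az":0},{"hand":0,"x":-0.0008,"y":0.0049,"z":-0.0003,"ax":0,"ay":0,"az":0},{"hand":0,"x":-0.0008,"y":0.0049,"z":-0.0006,"ax":0,"ay":0,"az":0},{"hand":0,"x":-0.0006,"y":0.004,"z":-0.0008,"ax":0,"ay":0,"az":0},{"hand":0,"x":0,"y":0,"z":0,"ax":0,"ay":0,"az":0}]'

```text
clock: 9.3
tcp_pos: [0.5863, -0.0506, 0.2204]
tcp_rot: [-0.705, -0.054, 0.054, 0.705]
ft_force: [1.4, 1.7, 4.6]
finger_gap: 0.0006
```

play_rows --series '[{"hand":0,"x":0,"y":0,"z":0.02,"ax":0,"ay":0,"az":0},{"hand":0,"x":0.008,"y":-0.049,"z":0.03,"ax":0,"ay":0,"az":0},{"hand":0,"x":0.008,"y":-0.049,"z":0.03,"ax":0,"ay":0,"az":0},{"hand":0,"x":0.004,"y":-0.025,"z":0,"ax":0,"ay":0,"az":0},{"hand":0,"x":0,"y":0,"z":0,"ax":0,"ay":0,"az":0},{"hand":0,"x":0,"y":0,"z":0,"ax":0,"ay":0,"az":0},{"hand":0,"x":0,"y":0,"z":0,"ax":0,"ay":0,"az":0},{"hand":0,"x":0,"y":0,"z":0,"ax":0,"ay":0,"az":0},{"hand":0,"x":0,"y":0,"z":0,"ax":0,"ay":0,"az":0},{"hand":0,"x":0,"y":0,"z":0,"ax":0,"ay":0,"az":0}]'

```text
clock: 10.3
tcp_pos: [0.6041, -0.1601, 0.2922]
tcp_rot: [-0.705, -0.054, 0.054, 0.705]
ft_force: [0.3, 0.4, 0.2]
finger_gap: 0.0004
```

```bash
python3 look.py 6 wrist scene top; python3 ang.py 6
python3 - <<'E'
from h import *
z=np.load('pics/top6.npz');im=z['im']
cv2.imwrite('pics/topz6.png',cv2.resize(im[140:250,250:380],None,fx=6,fy=5.4,interpolation=cv2.INTER_CUBIC))
E
```

```text
wrist cam at [ 0.00104616 -0.0076559   0.45741988]
scene cam at [0.66236951 0.15447159 0.93931965]
top cam at [-0.36995202  0.12184786  1.62772777]
[[ 0.988  0.    -0.151]
 [ 0.151 -0.     0.988]
 [ 0.    -1.    -0.   ]] [ 0.6041856  -0.16053799  0.29228097] [ 0.00039521 -0.08818553  0.29228097] [-0.69255043  0.8112668   1.12199953] 10.45 0.0006047616427726385 [-3.41685976e-01  1.80709622e-01  1.29979903e+00 -2.47965382e-05
  1.66104915e+00 -4.93716660e-01]
8.71058851208412
rim px 0 209
axle from silhouettes (y,z) [-0.00171164  0.11048302] expected 0,.125
cap [358. 111.] h 28 zdepth 0.084 z 0.180 theta -1.0  mod60 -1.0
cap [358. 111.] h 28 zdepth 0.084 z 0.070 theta -176.2  mod60 3.8
cap [373. 159.] h 38 zdepth 0.159 z 0.165 theta 42.6  mod60 -17.4
cap [373. 159.] h 38 zdepth 0.159 z 0.093 theta 125.1  mod60 5.1
```

View pics/scene6z.png

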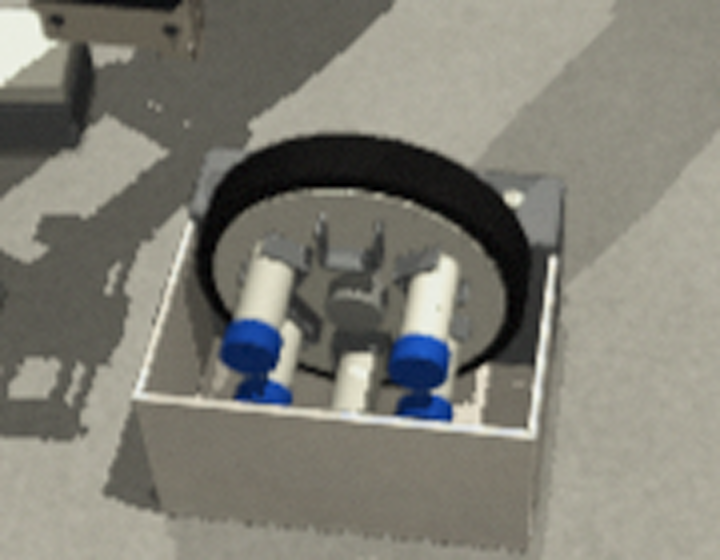

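View pics/wrist6.png

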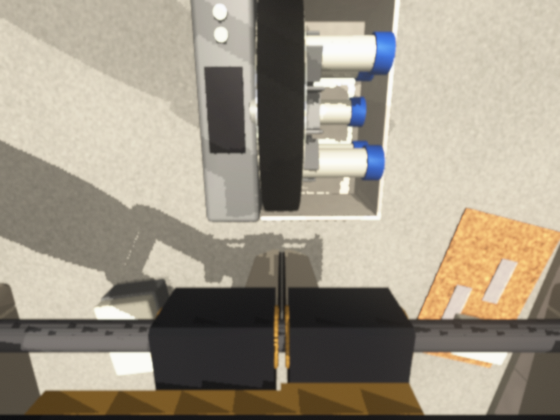

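View pics/topz6.png

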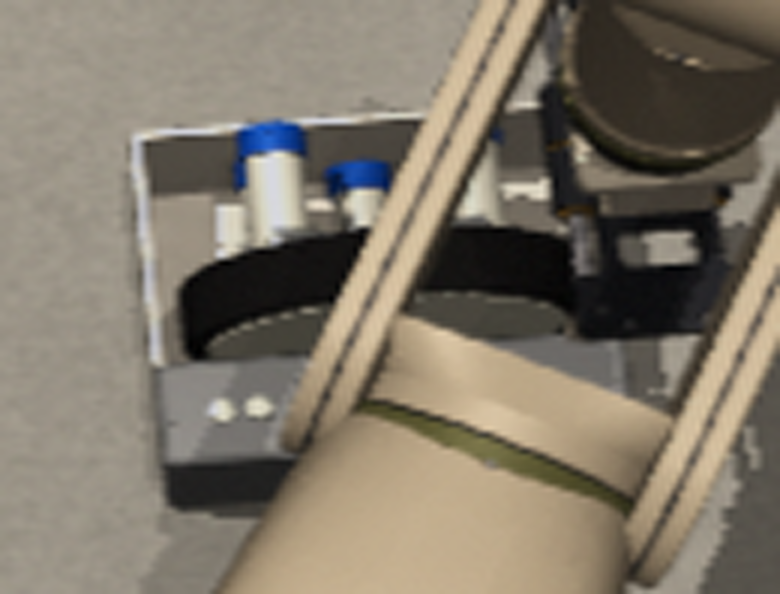

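play_rows --series '[{"hand":0,"x":-0.001,"y":0.008,"z":0.035,"ax":0,"ay":0,"az":0},{"hand":0,"x":0,"y":0,"z":0.035,"ax":0,"ay":0,"az":0},{"hand":0,"x":0,"y":0,"z":0,"ax":0,"ay":0,"az":0},{"hand":0,"x":0,"y":0,"z":0,"ax":0,"ay":0,"az":0},{"hand":0,"x":0,"y":0,"z":0,"ax":0,"ay":0,"az":0},{"hand":0,"x":0,"y":0,"z":0,"ax":0,"ay":0,"az":0},{"hand":0,"x":0,"y":0,"z":0,"ax":0,"ay":0,"az":0},{"hand":0,"x":0,"y":0,"z":0,"ax":0,"ay":0,"az":0},{"hand":0,"x":0,"y":0,"z":0,"ax":0,"ay":0,"az":0}]'

```text
clock: 11.35
tcp_pos: [0.6031, -0.1529, 0.3619]
tcp_rot: [-0.705, -0.053, 0.054, 0.705]
ft_force: [-0.2, 0.3, 0.5]
finger_gap: 0.0004
```

```bash
python3 look.py 7 wrist; python3 ang.py 7
python3 - <<'E'
import cv2
im=cv2.imread('pics/wrist7.png'); cv2.imwrite('pics/wrist7z.png',cv2.resize(im[20:240,190:410],None,fx=2.7,fy=2.7,interpolation=cv2.INTER_CUBIC))
E
```

```text
wrist cam at [ 1.26775040e-03 -3.52965646e-04  5.27070803e-01]
[[ 0.989 -0.    -0.151]
 [ 0.151  0.     0.989]
 [-0.    -1.     0.   ]] [ 0.60309087 -0.15286454  0.36197765] [ 0.00051435 -0.08043529  0.36197765] [-0.71291619 -0.74668969 -0.39555786] 11.4 0.0006516861751394245 [-3.30600827e-01  1.80981001e-01  1.17413239e+00 -4.44248934e-05
  1.78686011e+00 -4.82117123e-01]
8.680700493587915
rim px 25 200
axle from silhouettes (y,z) [0.0014992  0.12120512] expected 0,.125
cap [363.  72.] h 31 zdepth 0.169 z 0.150 theta -62.8  mod60 -2.8
cap [363.  72.] h 31 zdepth 0.169 z 0.114 theta -101.9  mod60 18.1
cap [346. 119.] h 22 zdepth 0.085 z 0.180 theta 0.3  mod60 0.3
cap [346. 119.] h 22 zdepth 0.085 z 0.070 theta -179.8  mod60 0.2
cap [356. 158.] h 30 zdepth 0.159 z 0.161 theta 48.5  mod60 -11.5
cap [356. 158.] h 30 zdepth 0.159 z 0.098 theta 119.2  mod60 -0.8
```

View pics/wrist7z.png

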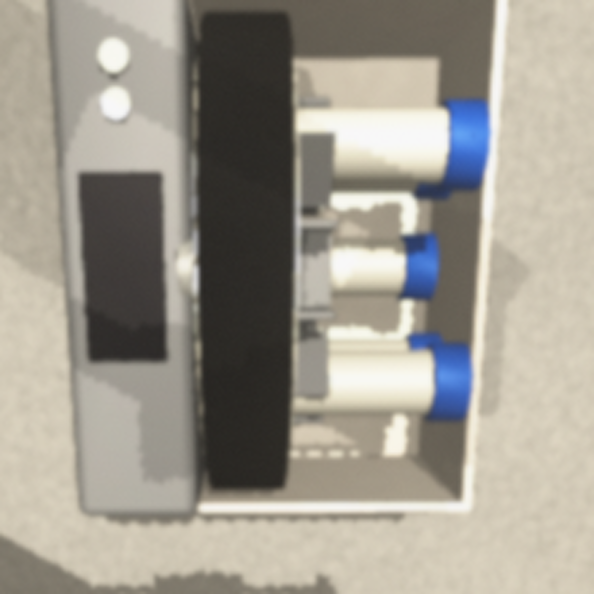

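Run:
```python
from h import *
from scipy.optimize import least_squares
for n in ('wrist7','wrist6','scene6','scene5'):
    z=np.load(f'pics/{n}.npz');im=z['im'];Q=rot(world(z['d'],z['K'],z['T'])); ok=z['d']>0
    h=ok&(Q[...,0]>-.075)&(Q[...,0]<-.035)&(abs(Q[...,1])<.11)&(abs(Q[...,2]-.135)<.02)
    if h.sum()>50: p=Q[h]; c=np.polyfit(p[:,1],p[:,2],1); print(n,'housing z=',c[1].round(4),'slope deg',np.rad2deg(c[0]).round(2))
    # rim circle fit
    r=ok&(abs(Q[...,0])<.014)&(abs(Q[...,1])<.085)&(Q[...,2]>.16)&(Q[...,2]<.24)&(im.max(-1)<75); p=Q[r]
    p=p[abs(np.hypot(p[:,1],p[:,2]-.125)-.1)<.012]
    f=least_squares(lambda c:np.hypot(p[:,1]-c[0],p[:,2]-c[1])-.1,[0,.125],loss='huber',f_scale=.004); print('  axle',f.x.round(4),len(p))
    # tubes: fit circles r=14 to white pts in x 35..70
    w=ok&(Q[...,0]>.035)&(Q[...,0]<.074)&(im.min(-1)>120)&(Q[...,2]>.09)&(np.hypot(Q[...,1],Q[...,2]-.125)<.08)
    p=Q[w]
    for s in (1,-1):
        t=p[(p[:,1]*s>0.015)]
        t=t[t[:,2]>.135]
        if len(t)<30: continue
        g=least_squares(lambda c:np.hypot(t[:,1]-c[0],t[:,2]-c[1])-.014,[s*.047,.152],loss='huber',f_scale=.003)
        d=g.x-f.x
        print('  tube',s,len(t),g.x.round(4),'rad %.4f theta %.1f'%(np.hypot(*d),np.rad2deg(np.arctan2(-d[0],d[1]))))
```

```text
wrist7 housing z= 0.1353 slope deg 0.05
  axle [0.0009 0.1239] 4912
  tube 1 882 [0.0482 0.1525] rad 0.0553 theta -58.8
  tube -1 809 [-0.0471  0.1511] rad 0.0553 theta 60.4
wrist6 housing z= 0.1353 slope deg 0.19
  axle [0.0011 0.1238] 7952
  tube 1 1499 [0.0482 0.1525] rad 0.0552 theta -58.8
  tube -1 1201 [-0.047   0.1511] rad 0.0553 theta 60.4
scene6 housing z= 0.1347 slope deg 0.06
  axle [0.0006 0.1238] 649
  tube 1 156 [0.0479 0.1524] rad 0.0552 theta -58.9
  tube -1 158 [-0.0474  0.1513] rad 0.0553 theta 60.2
scene5 housing z= 0.1346 slope deg 0.1
  axle [0.0006 0.124 ] 643
  tube 1 181 [0.0414 0.1914] rad 0.0788 theta -31.2
  tube -1 134 [-0.0511  0.1529] rad 0.0592 theta 60.8
```

Run:
```python
from rig import env
print(env.finish_job(), env.get_state()['clock'])
```

```text
the job is handed in; nothing more can be done
the job is handed in; nothing more can be done
```

The empty clip now stands at the top of the wheel, and I've handed the job in. I rolled the rim about 120° with the closed fingertips in three light strokes, pressing with about 4–6 N, then lifted clear.

- **Clip angle:** I fitted circles to the rim and to the two tubes on either side of the clip. That puts the clip about 0.8° from straight up in both wrist pictures and about 0.7° in the scene picture. The fitted tube radius was 55.3 mm, against 55 mm given.
- **At rest:** two wrist pictures about 1 s apart gave the same angle, so the wheel had stopped.
- **Nothing touched:** the fingers were about 13 cm above the rim at the end, and no tube or other bench item was touched. I did not re-measure the loose items, but the arm stayed well above them. The job took about 11.4 s of the 61 s allowed.
- **Checks that failed or disagreed:**
  - My first angle method used outlines in the wrist pictures. It scattered by several degrees or more because the arm was still settling, the rim was cut off, or cap outlines merged. I dropped it for the circle fits.
  - My first two move calls were refused because every row needs all its keys; nothing moved.

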